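# Fit a price tag in its collet stand and tighten the nut

### The arm

A 6-joint arm with a two-finger parallel gripper is mounted at the origin on the work surface. World frame = base frame: x ahead of the robot, y to its left, z up, the work surface at z = 0. Lengths are in m, angles in rad, forces in N, time in s.
With the tool pointing down it reaches from about 0.225 to 0.725 m from the base axis. Payload 3.1 kg.
Tool frame: the origin (TCP) lies midway between the tips of the shut fingers; the grasp point (between the pads) lies 19 mm behind it (grasp_offset is the distance from the TCP to the grasp point, in m); z points along the fingers, y is the line along which they close (so a half turn about z gives the same grasp; the last joint's range is limited). The gripper opens to 85 mm and grips with 20 to 120 N. Pads are 22 mm wide; open, the fingers measure 114 mm over their backs; the gripper's body (76 mm by 85 mm) begins 54 mm behind the grasp point. The pads swing forward as they close: fully open they stand 13 mm farther back than shut.
Start: joints at [1.021, 0.048, 0.099, 1.622, 0, 1.443], TCP at [0.215, 0.479, 0.199] pointing down, gripper open.
Joint ranges: [-2.91, 2.91], [-0.99, 1.94], [-1.21, 1.42], [-2.12, 2.29], [-1.49, 1.47], [-3.14, 3.14]. Speed limits (rad/s): [2.79, 2.79, 3.14, 3.14, 3.14, 3.14].

### API

Orientations are given as a unit quaternion [x, y, z, w].
In Python, from rig import observe, capture, camera_info, finish_job, grasp_offset gives the robot as it stands. The module is installed in compiled form; this text tells all that it offers.
- The arm moves only by the tool play_rows, never from a script. Its argument "series" is a list of rows, each a list of 6 numbers: the shift along the tool's x, y, z in units of 40 cm (1.0 is 40 cm), then the turn, a rotation vector about the tool's x, y, z in units of 45 degrees (1.0 is 45 degrees). In form: [[tx, ty, tz, ax, ay, az], ...]. A call has 1 to 10 rows; each row is the pose to reach, as a shift and turn from the pose commanded when the call began, along the tool's axes at that moment; what a row does not reach only later rows make up. A row lasts 1/12 s, in which the tool goes at most 41.7 mm and 7.16 degrees, less where a joint would pass 70% of its speed; a pose out of reach is approached as far as the arm can. A call with a number of a shift or a turn outside -1 to 1 is refused whole. A call with a gripper value outside its range is refused whole. "claw" is the opening, from -1 (shut) to 1 (fully open), set as the call begins (left out, the last holds). The fingers move at their own pace and stop on an object; "grip_force" is the grip in N (left out, the last holds). Time passes only in rows, so rows that repeat a pose let the fingers close. It gives the time, the measured TCP pose, the force, the opening and the grip force at its end, in the units of the state.
- observe(): the state, without advancing time (a new reading comes with each control period).
- capture(name): name is "scene" or "top"; returns (picture, depth): 420x560x3 uint8, red, green, blue; 420x560 float32, m along the optical axis (not along the pixel's ray), 0 where there is no reading.
- camera_info(name): a dict with "fovy" (degrees; the focal length in pixels is half the picture's height over the tangent of half this angle, whatever the lens; pixels are square), "cx", "cy" (the principal point, pixels), "rvec" (rotation vector, rad) and "tvec" (3), from world to camera coordinates, as OpenCV has them. Camera axes: x right, y down, z forward; pixel columns grow to the right and rows downward; lengths in m; the calibration is good to about 2 mm. A picture is of the moment at which its call begins. camera_info takes no time and is no camera call.
- finish_job(): hands the job in; it is judged then, once.
The state is a dict: "clock": time; "joints": joint angles; "joint_velocities": joint speeds; "joint_torque": joint torques, N m; "ee_pos": TCP position; "orientation": TCP orientation; "wrist_force": force on the tool from outside, world axes, zero at the start; "ft_torque": the same for the moment, N m; "grip_width": opening from 0.0 (shut) to 1.0 (fully open); "gripper_force": force on a finger pad.
Only numpy, scipy, OpenCV 4.12 (cv2) and the standard library are available. Lean on these libraries where they do the work, as an engineer would, in place of code of your own. Each camera call takes 0.05 s, during which the arm holds its last target. There are 200 camera calls.

### The job

Take the rectangular price tag out of the wooden rack and push its shank all the way into the bore of the steel clamp stand, so that its shoulder sits down on the rim. Then turn the stand's nut clockwise by its crank until the collet grips the shank firmly: feel for it, and stop without overtightening. Do not ram the tag against the stand, leave the round tag in the rack and the jar and the carton where they are.

Things in the scene. Friction and masses are not known exactly. Their poses are not given: they have to be found in the camera images.
- panel (a point): Centre of the rectangular price tag's panel: dark wood with a black face, 48 wide (its x), 12 thick (its y), 40 high (its z, up); grasp it across the 12. Below the panel: a round shoulder 22 across, 4 thick, then a steel shank, 12 in diameter and 48 long, its foot 72 below this point. It stands loose in one of the rack's two holes.
- shoulder (a point): On the rectangular tag's axis, underside of its shoulder, 24 below the panel's centre and 48 above the shank's foot (the last 6 taper to 7 in diameter). The tag is home when this point meets mouth.
- sign: The rectangular tag, 0.10 to 0.16 kg; origin at the shank's foot, z up the shank.
- mouth (a point): Centre of the bore's mouth, level with the rim's top, 75 above the counter. The stand is a fixed round steel sleeve 42 across on a disc foot 96 across. Bore 13.4 in diameter, 63 deep. About 37 below the mouth two sprung pads drag on the shank, so it does not drop home: pushing it past them takes about 4 to 12 N; home is the hard stop of shoulder on rim.
- rim: The stand's fixed top rim, 7 high, outer diameter 38; origin on the axis, 7 below the mouth. Pressing the tag on it with more than 60 N is ramming.
- collet: The jaws in the sleeve, 11 to 23 below the mouth; origin on the axis at the counter. The push needed at the post is steady (7 to 10 N by a finger on its side) while they are free, creeping up a little; after an unknown 0.4 to 1.5 rad they meet the shank and it rises by some 18 N per further rad. Right is a rise of 6 to 8 N above that; under 4 N is loose, over 9 N overtight.
- post (a point): On the crank's upright black post, a cylinder 14 in diameter from 47 to 97 above the counter (this point at 80), to be pinched from above. It stands on a level bar out of the nut (a ring 60 across, 38 to 56 above the counter) and travels on a 75 mm circle about the stand's axis; clockwise seen from above tightens. The nut stays where it is left.
- disc_panel (a point): Centre of the round tag's panel (42 in diameter, 12 thick), which stands in the rack's other hole and must stay there; same shank and shoulder as the rectangular tag.
- rack: Fixed wooden block, 70 (x) x 170 (y) x 55 high, with two holes 14 in diameter and 50 deep, at 47 either side of its centre along y. Origin under its centre.
- jar_mid (a point): Middle of a glass jar, 68 across and 100 high, on the counter.
- carton_mid (a point): Middle of a cardboard carton, 90 x 150 x 50 high, on the counter.

How it is judged:
On the way, in this order (a step that is already met when the one before it is completed fails the run):
1. the rectangular tag stands fully home in the bore, the collet not yet gripping (horizontal distance between shoulder and mouth below 0.0025 m and z of shoulder in the frame of mouth below 0.002 m and angle between panel's own z axis and vertical below 0.07 rad and contact force between collet and sign below 15 N), for 0.2 s.
2. the collet grips the shank (horizontal distance between shoulder and mouth below 0.0025 m and z of shoulder in the frame of mouth below 0.002 m and angle between panel's own z axis and vertical below 0.07 rad and contact force between collet and sign above 30 N), for 0.2 s.
At the end, for the whole second after the job is handed in: The rectangular tag's shoulder is on the stand's rim (within 2 mm in height, 2.5 mm sideways, 4 degrees of upright), the collet's jaws press on its shank with more than 30 N in all, it is at rest, and the round tag is still in its hole (all of step 2 and linear speed of sign below 0.01 m/s and distance of disc_panel from where it was at the start of the episode below 0.015 m); the robot touches nothing.
It fails at once if the nut is overtightened: the jaws press on the shank with more than 105 N in all (contact force between collet and sign above 105 N).
It fails at once if the tag is rammed on the rim with more than 60 N (contact force between rim and sign above 60 N and contact force between collet and sign below 15 N).
It fails at once if the round tag is taken out or disturbed (distance of disc_panel from where it was at the start of the episode above 0.02 m).
It fails at once if the jar is moved (distance of jar_mid from where it was at the start of the episode above 0.03 m).
It fails at once if the carton is moved (distance of carton_mid from where it was at the start of the episode above 0.03 m).
It also fails if it takes over 67 s, if anything falls off the work surface, if the arm or the gripper's body presses on something with over 40 N, if the wrist force passes 120 N, or if a joint passes its speed limit or range.

## Working session

There is one attempt and no reset: what is moved stays moved. The work goes in short steps, Python scripts to look and compute and a tool call to move; the robot and the scene stay as the last step left them, time stands still between calls to the robot, and variables do not carry over. Pictures are saved under pics/ and viewed, at most 10 in all, crops included, and the job is handed in when it is done.

Besides the shell and the picture viewer there is one more tool, called after ">>>" by a JSON object that holds its "api" and its "payload", one argument or row to a line. play_rows: Moves the arm, as the interface text tells. Its arguments: {"type":"object","properties":{"series":{"type":"array","items":{"type":"array","items":{"type":"number","minimum":-1,"maximum":1}}},"claw":{"type":"number"},"grip_force":{"type":"number"}},"required":["series"]}

```bash
mkdir -p pics
cat > h.py <<'E'
import numpy as np, cv2
from rig import observe, capture, camera_info, grasp_offset
from scipy.spatial.transform import Rotation as R
def cam(n):
    c=camera_info(n); f=210/np.tan(np.radians(c['fovy'])/2)
    Rm=R.from_rotvec(np.array(c['rvec']).ravel()).as_matrix(); t=np.array(c['tvec']).ravel()
    return f,c['cx'],c['cy'],Rm,t,c
def ray(n,u,v,z):
    f,cx,cy,Rm,t,_=cam(n); o=-Rm.T@t; d=Rm.T@np.array([(u-cx)/f,(v-cy)/f,1.]); return o+d*(z-o[2])/d[2]
def cloud(n,D):
    f,cx,cy,Rm,t,_=cam(n); v,u=np.mgrid[:420,:560]
    P=np.stack([(u-cx)/f*D,(v-cy)/f*D,D],-1); return (P-t)@Rm
def proj(n,p):
    f,cx,cy,Rm,t,_=cam(n); q=Rm@np.array(p)+t; return f*q[0]/q[2]+cx,f*q[1]/q[2]+cy
E
python3 - <<'E'
from h import *
for n in('scene','top'):
    I,D=capture(n); cv2.imwrite(f'pics/{n}0.png',I[:,:,::-1]); np.savez(f'{n}0.npz',I=I,D=D); print(camera_info(n)); f,cx,cy,Rm,t,_=cam(n); print(-Rm.T@t, Rm[2])
print(observe(),grasp_offset)
E
```

```text
{'fovy': 56.81748138635816, 'cx': 280.75996412898616, 'cy': 210.46348569923856, 'rvec': array([ 0.99030547,  2.48042049, -1.02235682]), 'tvec': array([ 0.36128631, -0.19648486,  1.43058763])}
[1.05053151 0.58430413 0.87788796] [-0.48390371 -0.51161134 -0.70999369]
{'fovy': 43.1347605500507, 'cx': 275.87563279869397, 'cy': 211.12291390282434, 'rvec': array([ 2.19145847, -2.01776627,  0.21748873]), 'tvec': array([-0.01837024,  0.54609898,  1.35561994])}
[0.2483554  0.00505074 1.44033367] [ 0.21034389  0.01530121 -0.97750771]
{'clock': 0.1, 'joints': array([ 1.02120294e+00,  4.87176071e-02,  9.77657504e-02,  1.62201022e+00,
       -3.02238648e-05,  1.44300687e+00]), 'joint_velocities': array([ 0.00139123, -0.00285399,  0.00372615,  0.00182529, -0.00028245,
        0.00080035]), 'joint_torque': array([ 3.00079140e-03, -3.39849937e+01,  3.20936108e+01,  1.58110406e-02,
       -1.38086521e-04,  4.91628370e-06]), 'ee_pos': array([0.21462753, 0.47844329, 0.19781865]), 'orientation': array([ 2.09341828e-01,  9.77841923e-01, -1.02637821e-03, -3.45535231e-04]), 'wrist_force': array([-0.02405751,  0.82185324,  0.39864418]), 'ft_torque': array([ 0.02123915,  0.00752255, -0.00935536]), 'gripper_force': 0.0, 'grip_width': 0.9998748957209975} 0.0187
```

View pics/scene0.png

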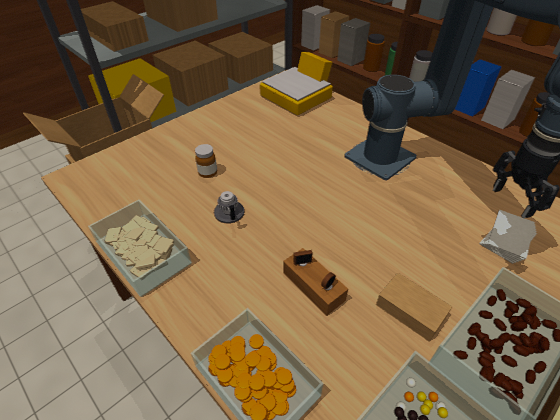

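View pics/top0.png

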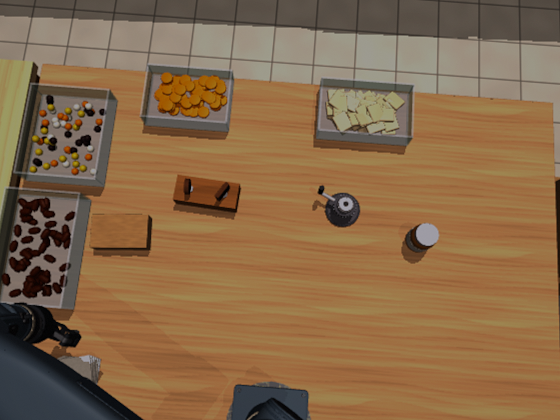

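The scene view shows the rack at (315,280) with tags at (303,257) and (329,281), the stand at (228,205), the jar at (206,160) and the carton at (414,303). In the top view the rack is at (207,194), the stand at (343,209), the post at (321,190), the jar at (424,237) and the carton at (121,231). Next I'll zoom in and measure.

Run:
```python
from h import *
S=np.load('scene0.npz');T=np.load('top0.npz')
c=lambda I,x,y,w,h,k:cv2.resize(I[y:y+h,x:x+w,::-1],None,fx=k,fy=k,interpolation=cv2.INTER_CUBIC)
a=np.hstack([c(S['I'],270,240,80,75,5),c(T['I'],165,165,80,75,5)])
b=np.hstack([c(S['I'],195,180,80,37,5),c(T['I'],300,180,80,37,5)])
cv2.imwrite('pics/crop0.png',np.vstack([a,b]))
C=cloud('top',T['D']); Cs=cloud('scene',S['D'])
def boxy(C,x,y,w,h,lo,hi):
    P=C[y:y+h,x:x+w].reshape(-1,3); return P[(P[:,2]>lo)&(P[:,2]<hi)]
P=boxy(C,165,165,90,60,.045,.06); print('rack top',len(P),P.mean(0),cv2.minAreaRect(P[:,:2].astype(np.float32)))
for nm,CC,b in(('top',C,(165,165,90,60)),('sc',Cs,(275,240,80,75))):
    P=boxy(CC,*b,.075,.13).astype(np.float32); 
    _,l,ce=cv2.kmeans(P[:,:2].copy(),2,None,(3,50,1e-5),5,0)
    for i in(0,1): 
        Q=P[l[:,0]==i]; print(nm,'tag',len(Q),ce[i],Q[:,2].max(),cv2.minAreaRect(Q[:,:2].copy()))
P=boxy(C,325,190,40,40,.066,.085);print('rim',len(P),P.mean(0),cv2.minAreaRect(P[:,:2].astype(np.float32)))
for nm,CC,b in(('top',C,(310,180,22,22)),('sc',Cs,(222,195,25,30))):
    P=boxy(CC,*b,.085,.11);print('post',nm,len(P),P.mean(0) if len(P) else 0)
P=boxy(C,405,215,40,45,.09,.12);print('jar',len(P),P.mean(0))
P=boxy(C,85,205,70,50,.04,.06);print('carton',len(P),P.mean(0),cv2.minAreaRect(P[:,:2].astype(np.float32)))
```

```text
rack top 1286 [0.5825155  0.2196872  0.05504033] ((0.5848895311355591, 0.21956762671470642), (0.17028771340847015, 0.07248234748840332), 85.62457275390625)
top tag 97 [0.58470094 0.26526546] 0.10769984 ((0.586757242679596, 0.26640036702156067), (0.039769161492586136, 0.013654139824211597), 0.48135972023010254)
top tag 118 [0.5796954  0.17165531] 0.10534364 ((0.5806883573532104, 0.1731450855731964), (0.014265099540352821, 0.048242706805467606), 59.2238883972168)
sc tag 131 [0.59461725 0.26689783] 0.1036133 ((0.5901416540145874, 0.2649748623371124), (0.04312201589345932, 0.013183626346290112), 2.085524797439575)
sc tag 175 [0.5858466  0.17302547] 0.103485115 ((0.5833975672721863, 0.1712319403886795), (0.014916165731847286, 0.04828448221087456), 57.84562683105469)
rim 163 [ 0.575108   -0.15302238  0.07433707] ((0.5754704475402832, -0.1533394604921341), (0.039093680679798126, 0.0383959598839283), 75.60638427734375)
post top 25 [ 0.60811569 -0.08651498  0.09731532]
post sc 31 [ 0.61222416 -0.08655311  0.09329443]
jar 429 [ 0.50726846 -0.36207304  0.10015281]
carton 1920 [0.45828994 0.43702709 0.05076772] ((0.4587399363517761, 0.4388824701309204), (0.08938242495059967, 0.15275098383426666), 4.693759918212891)
```

View pics/crop0.png

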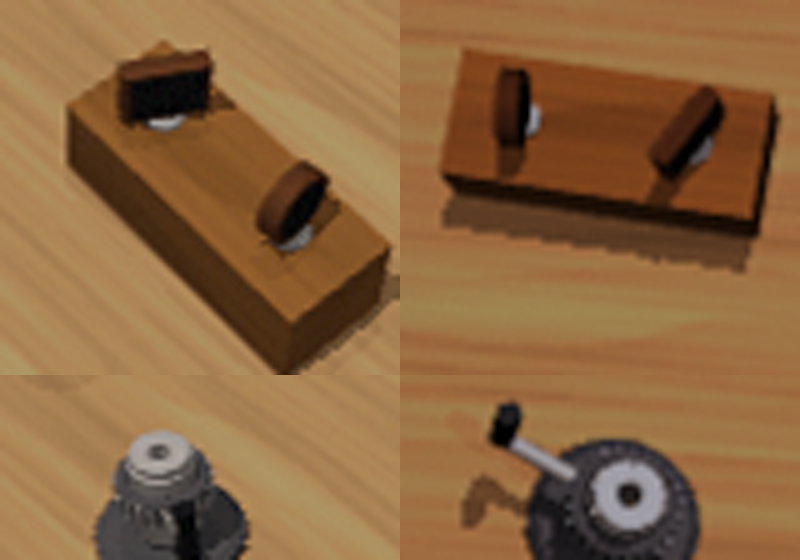

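The rectangular tag is the one at y≈0.172: its panel is 48 mm long and its thickness direction lies at about 58.5°. The round tag is at y≈0.266. The stand axis is at (0.575,−0.153), and the post is at about 62° with r≈75.6 mm, which matches the 75 mm given. All the heights agree with the sizes given, so I'll approach the tag.

```bash
cat >> h.py <<'E'
def go(p,yd,tilt=True):
    s=observe(); Q=R.from_quat(s['orientation']); M=Q.as_matrix()
    a=np.radians(yd); y=np.array([np.cos(a),np.sin(a),0]); z=np.array([0,0,-1.]); G=np.c_[np.cross(y,z),y,z]
    d=M.T@(np.array(p)-s['ee_pos']); rv=(Q.inv()*R.from_matrix(G)).as_rotvec()
    print('t',round(float(s['clock']),2),'pos',s['ee_pos'].round(4),'yaw',np.degrees(np.arctan2(M[1,1],M[0,1])).round(2),'z',M[:,2].round(3),'F',np.round(s['wrist_force'],2),'gw',round(float(s['grip_width']),3),'gf',s['gripper_force'])
    print('row',(d/.4).round(4),(np.degrees(rv)/45).round(4),'dist',np.linalg.norm(d).round(4))
E
python3 -c "
from h import *
go((.582,.172,.15),58.5)"
```

```text
t 0.1 pos [0.2146 0.4784 0.1978] yaw 65.83 z [-0.001 -0.002 -1.   ] F [-0.02  0.82  0.4 ] gw 1.0 gf 0.0
row [-1.1516 -0.3227  0.12  ] [-2.800e-03 -1.000e-04  1.629e-01] dist 0.4808
```

>>> {"api": "play_rows", "payload": {
  "series": [
    [-0.6,-0.16,0,0,0,0.16],
    [-0.6,-0.16,0,0,0,0.16],
    [-0.6,-0.16,0,0,0,0.16],
    [-0.6,-0.16,0,0,0,0.16],
    [-0.6,-0.16,0,0,0,0.16],
    [-0.6,-0.16,0,0,0,0.16],
    [-0.6,-0.16,0,0,0,0.16]
  ],
  "claw": 0.3
}}

```text
clock: 0.68
ee_pos: [0.4126, 0.3174, 0.1977]
orientation: [0.274, 0.962, -0.001, 0.001]
wrist_force: [-0.5, 0.5, -0.7]
grip_width: 0.651
gripper_force: 0.0
```

```bash
python3 -c "
from h import *
go((.582,.172,.15),58.5)"
```

```text
t 0.68 pos [0.4126 0.3174 0.1977] yaw 58.16 z [ 0.002 -0.004 -1.   ] F [-0.48  0.55 -0.74] gw 0.651 gf 0.0
row [-0.551  -0.0852  0.1214] [-0.0026  0.0043 -0.0076] dist 0.2283
```

>>> {"api": "play_rows", "payload": {
  "series": [
    [-0.55,-0.085,0.12,0,0,0],
    [-0.55,-0.085,0.12,0,0,0],
    [-0.55,-0.085,0.12,0,0,0],
    [-0.55,-0.085,0.12,0,0,0],
    [-0.55,-0.085,0.12,0,0,0],
    [-0.55,-0.085,0.12,0,0,0],
    [-0.55,-0.085,0.12,0,0,0],
    [-0.55,-0.085,0.12,0,0,0]
  ]
}}

```text
clock: 1.35
ee_pos: [0.5773, 0.1782, 0.1493]
orientation: [0.271, 0.963, -0.0, -0.002]
wrist_force: [-0.7, 0.8, 0.1]
grip_width: 0.652
gripper_force: 0.0
```

Run:
```python
from h import *
go((.582,.172,.066),58.5)
for n in ('scene','top'):
    I,D=capture(n); np.savez(f'{n}1.npz',I=I,D=D)
    u,v=map(int,proj(n,(.582,.172,.09))); print(n,u,v)
    cv2.imwrite(f'pics/{n}1.png',cv2.resize(I[v-40:v+40,u-50:u+50,::-1],None,fx=4,fy=4,interpolation=cv2.INTER_CUBIC))
a=[cv2.imread(f'pics/{n}1.png') for n in('scene','top')]; cv2.imwrite('pics/both1.png',np.hstack(a))
```

```text
t 1.35 pos [0.5773 0.1782 0.1493] yaw 58.52 z [-0.003  0.    -1.   ] F [-0.74  0.79  0.05] gw 0.652 gf 0.0
row [-0.0186 -0.0067  0.2083] [-0.0022 -0.0037  0.0004] dist 0.0837
scene 303 254
top 221 190
```

View pics/both1.png

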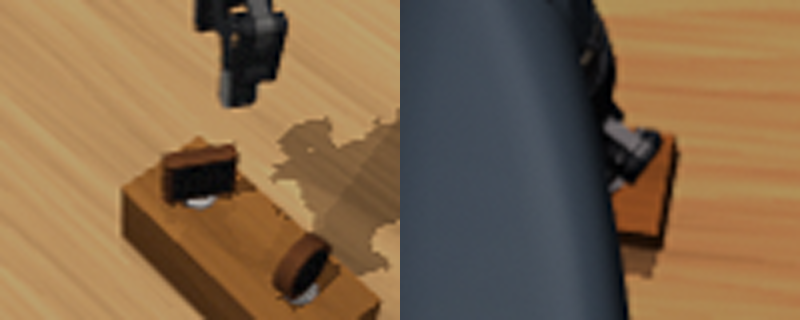

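The gripper hangs over the rectangular tag (scene crop about (200,170)), and the round tag (300,265) is clear of the fingers. I'll go down and close.

>>> {"api": "play_rows", "payload": {
  "series": [
    [-0.019,-0.007,0,0,0,0],
    [-0.019,-0.007,0.06,0,0,0],
    [-0.019,-0.007,0.12,0,0,0],
    [-0.019,-0.007,0.17,0,0,0],
    [-0.019,-0.007,0.205,0,0,0],
    [-0.019,-0.007,0.205,0,0,0],
    [-0.019,-0.007,0.205,0,0,0]
  ]
}}

```text
clock: 2.03
ee_pos: [0.5818, 0.173, 0.0686]
orientation: [0.27, 0.963, -0.0, -0.001]
wrist_force: [0.4, 0.1, -0.6]
grip_width: 0.65
gripper_force: 0.0
```

>>> {"api": "play_rows", "payload": {
  "series": [
    [0,0,0,0,0,0],
    [0,0,0,0,0,0],
    [0,0,0,0,0,0],
    [0,0,0,0,0,0],
    [0,0,0,0,0,0],
    [0,0,0,0,0,0]
  ],
  "claw": -1,
  "grip_force": 40
}}

```text
clock: 2.53
ee_pos: [0.5832, 0.1724, 0.0694]
orientation: [0.27, 0.963, 0.0, 0.0]
wrist_force: [0.4, 0.1, -0.1]
grip_width: -0.0
gripper_force: 0.0
```

```bash
python3 -c "
from h import *
go((.582,.172,.16),58.5)"
```

```text
t 2.53 pos [0.5832 0.1724 0.0694] yaw 58.63 z [ 0.001  0.    -1.   ] F [ 0.39  0.08 -0.12] gw -0.0 gf 0.0
row [ 0.0019 -0.0024 -0.2266] [0.0006 0.0007 0.0028] dist 0.0906
```

The fingers shut fully on nothing, so I'll look.

Run:
```python
from h import *
I,D=capture('scene'); np.savez('scene2.npz',I=I,D=D)
cv2.imwrite('pics/scene2.png',cv2.resize(I[190:320,250:390,::-1],None,fx=4.5,fy=4.5,interpolation=cv2.INTER_CUBIC))
o=np.array(observe()['ee_pos']); print(proj('scene',o),proj('scene',o+[0,0,.019]))
```

```text
(np.float64(302.5887572365342), np.float64(259.940147151958)) (np.float64(302.87275915729816), np.float64(255.40209660116494))
```

View pics/scene2.png

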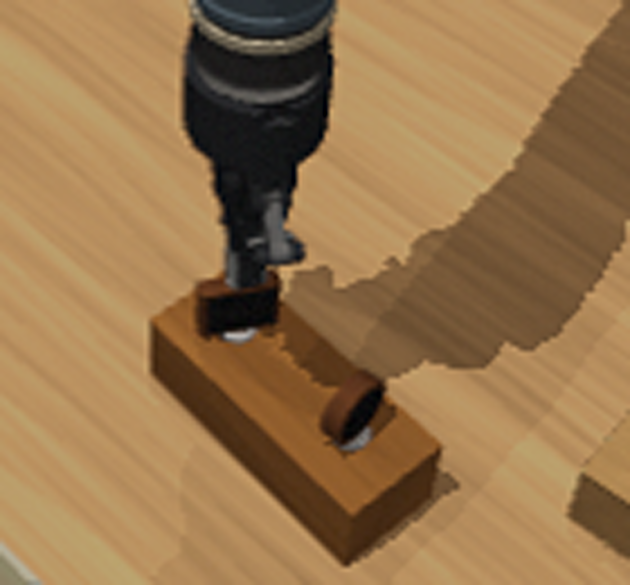

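The shut fingers end at crop (245,285), right at the panel's upper edge. They are either behind the panel or above it, so I'll check with depth.

Run:
```python
from h import *
S=np.load('scene2.npz');S0=np.load('scene0.npz')
C=cloud('scene',S['D']);C0=cloud('scene',S0['D'])
for v in range(240,262,2):
    print(v,' '.join(str((C[v,u]*1000).round().astype(int)) for u in (298,301,304,307)), '|0:',(C0[v,303]*1000).round())
for nm,c in(('0',C0),('2',C)):
    P=c[252:262,294:312].reshape(-1,3);P=P[(P[:,2]>.07)&(P[:,2]<.099)]; print(nm,P.mean(0),cv2.minAreaRect(P[:,:2].astype(np.float32)))
```

```text
240 [501  77   1] [601 179 169] [595 184 169] [588 187 165] |0: [489.  86.  -0.]
242 [508  84   3] [598 177 157] [590 180 153] [586 186 156] |0: [496.  93.   1.]
244 [511  87  -1] [599 178 152] [598 187 159] [611 207 187] |0: [500.  97.  -0.]
246 [516  92   0] [593 173 134] [611 198 172] [620 216 195] |0: [506. 103.   0.]
248 [524 100   4] [593 174 128] [613 201 168] [624 220 195] |0: [544. 137.  54.]
250 [526 102  -1] [591 172 117] [591 182 126] [585 186 124] |0: [551. 143.  56.]
252 [591 162 100] [592 173 110] [591 182 118] [584 187 116] |0: [582. 171.  99.]
254 [596 167 100] [591 173 102] [585 177 100] [578 181  97] |0: [587. 176. 100.]
256 [599 170  97] [591 173  93] [584 177  91] [578 182  90] |0: [586. 176.  92.]
258 [596 168  85] [591 173  85] [585 178  84] [576 181  80] |0: [586. 176.  84.]
260 [597 169  78] [590 173  75] [584 178  75] [576 182  71] |0: [586. 177.  76.]
0 [0.58657871 0.17436263 0.08641807] ((0.5844113826751709, 0.1719881147146225), (0.0125566516071558, 0.04621931537985802), 57.845638275146484)
2 [0.58726183 0.17451193 0.08613458] ((0.5863128304481506, 0.17464011907577515), (0.014815033413469791, 0.04465144872665405), 45.5316162109375)
```

Run:
```python
from h import *
for n,k,tcp in(('scene',1,(.5773,.1782,.1493)),('scene',2,(.5832,.1724,.0694)),('top',1,(.5773,.1782,.1493)),('scene',0,(.2146,.4784,.1978)),('top',0,(.2146,.4784,.1978))):
    S=np.load(f'{n}{k}.npz');C=cloud(n,S['D']);P=C.reshape(-1,3);I=S['I'].reshape(-1,3)
    d=P-np.array(tcp); h=np.hypot(d[:,0],d[:,1]); m=(h<.05)&(P[:,2]>.102)&(P[:,2]<tcp[2]+.15)
    Q=P[m]; o=np.argsort(Q[:,2])[:6]; print(n,k,m.sum()); print((Q[o]*1000).round(), I[m][o].tolist())
```

```text
scene 1 387
[[568. 182. 102.]
 [589. 209. 185.]
 [562. 154. 187.]
 [564. 152. 188.]
 [601. 201. 188.]
 [567. 152. 190.]] [[97, 54, 30], [104, 79, 53], [64, 47, 32], [37, 27, 19], [145, 115, 86], [25, 17, 14]]
scene 2 291
[[566. 184. 102.]
 [570. 185. 102.]
 [574. 181. 103.]
 [603. 159. 103.]
 [587. 162. 108.]
 [593. 174. 109.]] [[52, 24, 9], [70, 39, 20], [43, 44, 45], [96, 57, 31], [160, 127, 91], [91, 87, 82]]
top 1 78
[[549. 155. 200.]
 [549. 157. 200.]
 [548. 152. 204.]
 [549. 154. 210.]
 [547. 151. 219.]
 [547. 150. 228.]] [[21, 21, 22], [23, 24, 27], [9, 8, 8], [13, 14, 14], [8, 7, 7], [3, 4, 4]]
scene 0 947
[[236. 521. 245.]
 [200. 437. 246.]
 [197. 440. 246.]
 [199. 439. 246.]
 [241. 519. 246.]
 [237. 523. 247.]] [[72, 72, 69], [15, 11, 10], [42, 30, 22], [23, 17, 14], [70, 62, 52], [64, 61, 60]]
top 0 222
[[198. 432. 250.]
 [200. 431. 252.]
 [202. 432. 252.]
 [204. 436. 254.]
 [200. 432. 257.]
 [198. 431. 257.]] [[25, 19, 16], [25, 24, 24], [38, 35, 34], [43, 38, 35], [21, 21, 23], [9, 9, 11]]
```

In every frame the finger tips stand about 33 mm higher than the reported TCP (47 mm with the fingers open, where the pads stand 13 mm back). They therefore closed above the panel without touching it. I'll open, go 34 mm lower in small steps while watching the force, and close again.

>>> {"api": "play_rows", "payload": {
  "series": [
    [0,0,0,0,0,0],
    [0,0,0,0,0,0],
    [0,0,0,0,0,0],
    [0,0,0,0,0,0],
    [0.002,-0.002,0.01,0,0,0],
    [0.002,-0.002,0.02,0,0,0],
    [0.002,-0.002,0.03,0,0,0],
    [0.002,-0.002,0.04,0,0,0],
    [0.002,-0.002,0.04,0,0,0]
  ],
  "claw": 0.3
}}

```text
clock: 3.33
ee_pos: [0.5807, 0.172, 0.0512]
orientation: [0.27, 0.963, -0.001, -0.001]
wrist_force: [0.2, -0.7, -0.5]
grip_width: 0.649
gripper_force: 0.0
```

>>> {"api": "play_rows", "payload": {
  "series": [
    [0,0,0.01,0,0,0],
    [0,0,0.02,0,0,0],
    [0,0,0.03,0,0,0],
    [0,0,0.04,0,0,0],
    [0,0,0.045,0,0,0],
    [0,0,0.045,0,0,0]
  ]
}}

```text
clock: 3.83
ee_pos: [0.5812, 0.1721, 0.0339]
orientation: [0.27, 0.963, -0.0, -0.001]
wrist_force: [-0.2, 0.1, -0.1]
grip_width: 0.651
gripper_force: 0.0
```

>>> {"api": "play_rows", "payload": {
  "series": [
    [0,0,0,0,0,0],
    [0,0,0,0,0,0],
    [0,0,0,0,0,0],
    [0,0,0,0,0,0],
    [0,0,0,0,0,0],
    [0,0,0,0,0,0]
  ],
  "claw": -1,
  "grip_force": 40
}}

```text
clock: 4.33
ee_pos: [0.5821, 0.1722, 0.0354]
orientation: [0.27, 0.963, 0.0, 0.0]
wrist_force: [0.0, -0.6, 1.8]
grip_width: 0.129
gripper_force: 40.2
```

Gripped: the width is 11 mm at 40 N. Lift out.

>>> {"api": "play_rows", "payload": {
  "series": [
    [0,0,-0.03,0,0,0],
    [0,0,-0.07,0,0,0],
    [0,0,-0.12,0,0,0],
    [0,0,-0.18,0,0,0],
    [0,0,-0.24,0,0,0],
    [0,0,-0.28,0,0,0],
    [0,0,-0.28,0,0,0]
  ]
}}

```text
clock: 4.92
ee_pos: [0.5844, 0.1727, 0.1526]
orientation: [0.27, 0.963, 0.002, 0.004]
wrist_force: [0.9, -0.3, -0.9]
grip_width: 0.135
gripper_force: 40.1
```

```bash
python3 -c "
from h import *
go((.5755,-.153,.147),148.5)"
```

```text
t 4.92 pos [0.5844 0.1727 0.1526] yaw 58.64 z [ 0.008  0.002 -1.   ] F [ 0.91 -0.28 -0.86] gw 0.135 gf 40.06867468357086
row [-0.4048 -0.7068  0.0126] [-6.000e-04  1.200e-02 -1.997e+00] dist 0.3259
```

>>> {"api": "play_rows", "payload": {
  "series": [
    [-0.2,-0.35,0,0,0,-0.5],
    [-0.2,-0.35,0,0,0,-0.5],
    [-0.2,-0.35,0,0,0,-1],
    [-0.2,-0.35,0,0,0,-1],
    [-0.2,-0.35,0,0,0,-1],
    [-0.2,-0.35,0,0,0,-1],
    [-0.2,-0.35,0,0,0,-1],
    [-0.2,-0.35,0,0,0,-1]
  ]
}}

```text
clock: 5.58
ee_pos: [0.5763, 0.0105, 0.1455]
orientation: [-0.119, 0.993, 0.0, -0.001]
wrist_force: [0.1, -0.0, -2.1]
grip_width: 0.132
gripper_force: 40.1
```

```bash
python3 -c "
from h import *
go((.5755,-.153,.147),148.5)"
```

```text
t 5.58 pos [0.5763 0.0105 0.1455] yaw 103.63 z [-0.003  0.    -1.   ] F [ 0.09 -0.04 -2.09] gw 0.132 gf 40.11025786399841
row [ 0.0981 -0.3967 -0.0039] [ 0.0024 -0.0024 -0.9972] dist 0.1635
```

>>> {"api": "play_rows", "payload": {
  "series": [
    [0.098,-0.397,0,0,0,-0.5],
    [0.098,-0.397,0,0,0,-1],
    [0.098,-0.397,0,0,0,-1],
    [0.098,-0.397,0,0,0,-1],
    [0.098,-0.397,0,0,0,-1],
    [0.098,-0.397,0,0,0,-1],
    [0.098,-0.397,0,0,0,-1],
    [0.098,-0.397,0,0,0,-1],
    [0.098,-0.397,0,0,0,-1],
    [0.098,-0.397,0,0,0,-1]
  ]
}}

```text
clock: 6.42
ee_pos: [0.5763, -0.1521, 0.1464]
orientation: [-0.489, 0.872, 0.0, -0.0]
wrist_force: [-0.7, -0.2, -0.6]
grip_width: 0.136
gripper_force: 40.1
```

Run:
```python
from h import *
go((.5755,-.153,.147),148.5)
for n in('scene','top'):
    I,D=capture(n); np.savez(f'{n}3.npz',I=I,D=D)
    u,v=map(int,proj(n,(.575,-.153,.11))); print(n,u,v)
    cv2.imwrite(f'pics/{n}3.png',cv2.resize(I[v-40:v+40,u-40:u+40,::-1],None,fx=5,fy=5,interpolation=cv2.INTER_CUBIC))
cv2.imwrite('pics/both3.png',np.hstack([cv2.imread(f'pics/{n}3.png') for n in('scene','top')]))
print(proj('scene',(.5755,-.153,.119)),proj('scene',(.5755,-.153,.075)))
```

```text
t 6.42 pos [ 0.5763 -0.1521  0.1464] yaw 148.54 z [-0.001  0.    -1.   ] F [-0.65 -0.24 -0.64] gw 0.136 gf 40.13168513774872
row [ 0.0031  0.0006 -0.0014] [ 0.0011 -0.0003  0.0008] dist 0.0014
scene 226 186
top 346 201
(np.float64(225.97376245830202), np.float64(184.2700519863988)) (np.float64(227.4496483884034), np.float64(195.18482720726539))
```

View pics/both3.png

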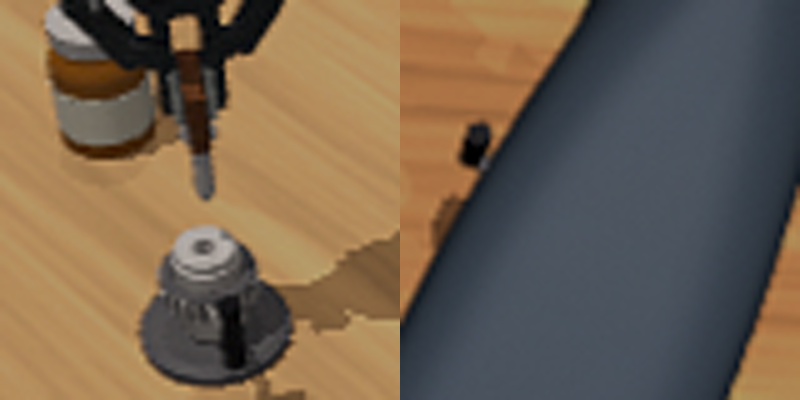

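The scene crop shows the tag hanging straight, its foot at (205,198), i.e. pixel (227,185.6). The bore is at crop (206,247), pixel (227,195.4). Now a depth check of the shank axis against the rim.

Run:
```python
from h import *
S=np.load('scene3.npz');I=S['I'].astype(int);C=cloud('scene',S['D']);d=np.hypot(C[...,0]-.576,C[...,1]+.153)
sat=I.max(-1)-I.min(-1)
m=(d<.022)&(C[...,2]>.112)&(C[...,2]<.165)&(np.abs(np.arange(560)-227)<8)[None]
v=_=None
for r in np.where(m.any(1))[0]:
    u=np.where(m[r])[0]; print(r,u.min(),u.max(),(C[r,u].mean(0)*1000).round(1),sat[r,u].tolist())
for k in(0,3):
    S=np.load(f'scene{k}.npz');C=cloud('scene',S['D']);d=np.hypot(C[...,0]-.576,C[...,1]+.153)
    m=(d<.03)&(C[...,2]>.066)&(C[...,2]<.085); v,u=np.where(m); P=C[m]; print('rim',len(P),P.mean(0),cv2.minEnclosingCircle(P[:,:2].astype(np.float32)),u.mean(),v.mean(), ray('scene',u.mean(),v.mean(),.075))
```

```text
177 224 227 [ 579.1 -144.8  154.2] [40, 3, 5, 3]
178 224 227 [ 578.9 -145.7  149.8] [43, 3, 3, 3]
179 224 227 [ 580.1 -144.7  147.3] [54, 12, 7, 3]
180 224 228 [ 578.1 -145.8  141.6] [67, 21, 6, 4, 44]
181 225 228 [ 577.7 -144.4  138.5] [18, 6, 5, 21]
182 225 228 [ 578.1 -144.5  134.8] [18, 6, 5, 21]
183 225 228 [ 577.8 -145.7  130. ] [29, 6, 6, 1]
184 225 228 [ 578.7 -145.   127.1] [40, 4, 3, 23]
185 226 227 [ 579.3 -144.9  123.6] [34, 1]
rim 114 [ 0.58015465 -0.15256669  0.07326164] ((0.5784850716590881, -0.15537242591381073), 0.021120576187968254) 226.37719298245614 196.41228070175438 [ 0.58120941 -0.15092843  0.075     ]
rim 111 [ 0.5796819  -0.15284356  0.07358707] ((0.5779203176498413, -0.15522943437099457), 0.02220873162150383) 226.43243243243242 196.21621621621622 [ 0.58055421 -0.15150045  0.075     ]
```

Run:
```python
from h import *
for k in (0,3):
    S=np.load(f'scene{k}.npz');I=S['I'][:420]
    g=I.max(-1).astype(int)
    if k==0: print(g[188:204,218:238])
    x=cv2.resize(I[184:206,214:242],None,fx=8,fy=8,interpolation=cv2.INTER_CUBIC);gg=x.max(-1)
    b=(gg>135).astype(np.uint8); cs,_=cv2.findContours(b,cv2.RETR_EXTERNAL,cv2.CHAIN_APPROX_NONE); c=max(cs,key=cv2.contourArea)
    e=cv2.fitEllipse(c); u,v=(e[0][0]+.5)/8-.5+214,(e[0][1]+.5)/8-.5+184; print(k,'ellipse',u,v,np.array(e[1])/8,e[2],'->',ray('scene',u,v,.075), cv2.contourArea(c)/64)
S=np.load('scene3.npz');I=S['I'];print(I[172:188,220:233].max(-1));print('fore',proj('scene',(.578,-.1545,.13)),proj('scene',(.578,-.1545,.075)))
```

```text
[[175 175 174 172 173 174 175 174 175 175 174 174 174 174 174 175 174 175
  175 175]
 [169 174 176 174 171 171 174 175 175 174 175 175 175 175 174 174 175 175
  174 174]
 [162 167 172 175 174 171 171 173 175 175 175 175 175 174 175 174 174 174
  174 174]
 [158 161 166 172 175 174 164 167 166 167 164 171 167 173 176 174 174 174
  174 174]
 [159 160 160 164 165 166 165 165 166 166 165 164 165 165 173 175 175 174
  175 174]
 [166 163 160 162 170 170 170 171 165 164 168 167 166 167 163 172 177 175
  174 175]
 [167 166 164 168 169 171 158 105  79  86 131 165 169 167 156 131 165 177
  177 175]
 [168 170 167 166 166 168 133  90  81 111 112 160 172 172 156 121  77 138
  173 176]
 [171 152 126 159 168 167 148 105  79  94 141 166 171 174 131  90  73  73
  163 177]
 [140  84 113 146 165 168 168 169 172 171 169 169 170 146  91  91  59  64
  112 167]
 [121  76 126 116 155 171 172 172 171 169 169 163 139  95  83  90  55  66
   62 137]
 [ 97  69  83 152 116  98 125 147 152 150 111  80  79  83  94  77  47  67
   71 143]
 [ 88  71  60 104 150 143 112  88  82  79  81 105 138 101  72  67  52  69
   62 
[... 862 characters left out ...]
2 173 171 173]
 [181 182 183 187 126  81  83  77 146 177 177 174 173]
 [181 182 182 186 144 102  89  79 113 175 180 177 174]
 [182 181 182 185 158 112  92  81 120 173 181 180 177]
 [181 182 181 185 149 104  94  84  91 172 181 178 178]
 [182 182 182 184 149 104  94  85  96 174 184 180 177]
 [182 182 181 184 166 116  95  86  72 172 184 183 180]
 [182 182 182 183 187 131  92  84  96 172 183 182 182]
 [182 182 182 182 184 167 107  66 145 179 182 181 182]
 [181 182 181 182 183 185 168 159 179 184 183 182 182]
 [179 181 182 182 182 182 184 184 182 182 181 181 181]]
fore (np.float64(224.59940078304166), np.float64(181.59073294700443)) (np.float64(226.49056147337578), np.float64(195.32824710452465))
```

The scene view puts the shank about 6 mm to the image right of the bore's vertical. Comparing the rack and stand offsets, the tag sits about 2.5 mm along −tool x in the grip, and the top view is biased by about 4 mm. I'll shift by about (+1.6,−6.5) mm, come down to just above the mouth and check again.

```bash
python3 -c "
from h import *
go((.5779,-.1586,.111),148.5)"
```

```text
t 6.52 pos [ 0.5765 -0.1521  0.1467] yaw 148.59 z [-0.  0. -1.] F [ 0.38 -0.02 -1.63] gw 0.136 gf 40.13276517391205
row [ 0.0121 -0.0115  0.0892] [ 0.0005 -0.0001  0.0021] dist 0.0363
```

>>> {"api": "play_rows", "payload": {
  "series": [
    [0.012,-0.0115,0,0,0,0],
    [0.012,-0.0115,0.03,0,0,0],
    [0.012,-0.0115,0.06,0,0,0],
    [0.012,-0.0115,0.085,0,0,0],
    [0.012,-0.0115,0.085,0,0,0],
    [0.012,-0.0115,0.085,0,0,0]
  ]
}}

```text
clock: 7.02
ee_pos: [0.5765, -0.1585, 0.1107]
orientation: [-0.49, 0.872, 0.002, -0.001]
wrist_force: [-0.4, 0.8, -1.4]
grip_width: 0.134
gripper_force: 40.1
```

Run:
```python
from h import *
go((.5779,-.1586,.111),148.5)
I,D=capture('scene'); np.savez('scene4.npz',I=I,D=D); C=cloud('scene',D)
print(I[178:202,218:238].max(-1))
m=(np.hypot(C[...,0]-.578,C[...,1]+.155)<.025)&(C[...,2]>.09)&(C[...,2]<.125)&(np.abs(np.arange(560)-227)<8)[None]
for r in np.where(m.any(1))[0]:
    u=np.where(m[r])[0]; print(r,u.min(),u.max(),(C[r,u].mean(0)*1000).round(1))
cv2.imwrite('pics/s4.png',cv2.resize(I[160:220,187:267,::-1],None,fx=8,fy=8,interpolation=cv2.INTER_CUBIC))
print(ray('scene',226.15,195,.075))
```

```text
t 7.02 pos [ 0.5765 -0.1585  0.1107] yaw 148.63 z [-0.004  0.002 -1.   ] F [-0.42  0.81 -1.36] gw 0.134 gf 40.118980407714844
row [-0.0015 -0.0032 -0.0009] [ 0.0053 -0.0009  0.0029] dist 0.0015
[[188 192 170 110  59  49  48  47  44  43  81 146 174 175 173 172 173 177
  181 182]
 [182 185 174 128  79  52  44  45  45  61  96 176 183 178 174 173 172 172
  174 178]
 [182 182 186 166 126  68  42  42  40  60  91 166 180 180 177 174 174 174
  170 170]
 [182 182 184 161 121  71  46  47  43  44  75 160 178 178 179 178 175 175
  174 171]
 [181 182 183 186 144 100  60  46  45  33 126 179 184 179 177 179 178 176
  174 174]
 [182 182 182 184 174 122  56  38  44  34 177 187 183 182 180 177 177 177
  176 174]
 [181 182 182 182 186 168  95  39  40  31 175 184 182 181 182 180 177 176
  176 176]
 [180 181 182 182 184 184 118  60  59  57 174 185 182 182 182 182 180 176
  174 176]
 [180 179 182 182 183 188 126  81  86  77 153 181 182 182 182 182 182 180
  176 174]
 [182 179 179 182 183 187 145 103  87  77 132 178 183 182 181 181 181 182
  182 179]
 [181 182 182 178 180 185 156 109  91  79 117 176 183 18
[... 752 characters left out ...]
66 167 167 145  94  83  60  44
   88 173]
 [127  80 131 122 154 167 170 169 166 166 166 161 139  98  87  95  60  43
   40 145]
 [102  74  88 159 123 104 133 154 157 154 116  85  86  88 102  81  52  46
   47 133]
 [ 94  77  65 109 157 150 119  95  87  83  86 111 139 102  76  71  54  75
   53 114]
 [ 95  77  67  88  91 119 153 163 169 162 145 103  81  78  76  67  78  84
   55 105]]
185 225 227 [ 576.8 -151.3  118. ]
186 224 227 [ 579.3 -150.9  115.9]
187 224 227 [ 579.6 -151.1  112. ]
188 224 227 [ 578.9 -153.1  106.3]
189 224 228 [ 578.4 -151.9  102.7]
190 225 228 [ 577.2 -151.8   98. ]
191 225 228 [ 578.3 -150.7   95.4]
192 226 227 [ 579.1 -150.3   92.1]
[ 0.57784851 -0.15636982  0.075     ]
```

View pics/s4.png

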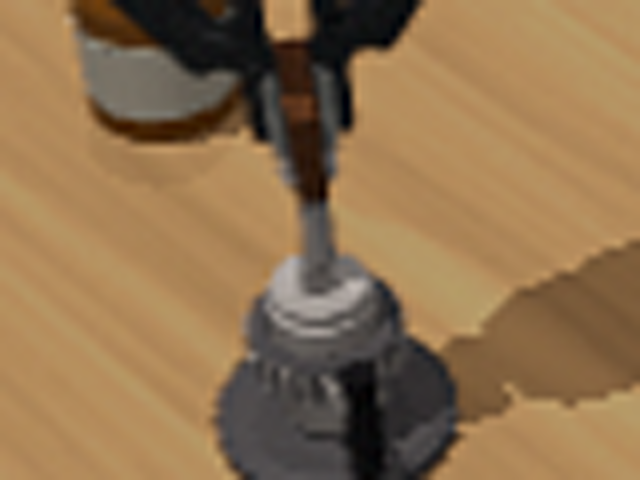

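The shank is now over the bore, with its foot at about (227,193). Measured at rows 187–190, it is still 2–3 mm to the image right of the bore's axis. I'll correct that by −2.3 mm along tool y and let the taper enter gently.

>>> {"api": "play_rows", "payload": {
  "series": [
    [0.001,-0.006,0,0,0,0],
    [0.001,-0.006,0,0,0,0],
    [0.001,-0.006,0.01,0,0,0],
    [0.001,-0.006,0.02,0,0,0],
    [0.001,-0.006,0.03,0,0,0],
    [0.001,-0.006,0.035,0,0,0],
    [0.001,-0.006,0.035,0,0,0]
  ]
}}

```text
clock: 7.65
ee_pos: [0.579, -0.1602, 0.0979]
orientation: [-0.49, 0.872, 0.001, -0.001]
wrist_force: [-0.4, 0.7, -1.7]
grip_width: 0.14
gripper_force: 40.2
```

Run:
```python
from h import *
go((.5783,-.160,.095),148.5)
print(np.round(observe()['ft_torque'],3))
I,D=capture('scene'); np.savez('scene5.npz',I=I,D=D)
print(I[184:200,220:234].max(-1))
```

```text
t 7.65 pos [ 0.579  -0.1602  0.0979] yaw 148.64 z [-0.002  0.001 -1.   ] F [-0.36  0.71 -1.71] gw 0.14 gf 40.177284479141235
row [0.0006 0.0018 0.0072] [ 0.0027 -0.0001  0.003 ] dist 0.003
[0.11  0.113 0.009]
[[187 137  76  49  44  41  40  93 122 174 183 182 182 180]
 [185 136 118  74  45  46  41  56 148 179 182 181 183 183]
 [184 168 139  77  42  43  39 143 183 184 182 182 182 182]
 [179 185 191 119  38  41  37 102 175 184 182 181 182 182]
 [182 180 185 132  63  53  56 107 175 184 182 181 181 182]
 [182 183 182 150  98  84  82 121 177 184 183 182 182 181]
 [179 182 185 148 105  88  81 122 179 186 183 183 183 181]
 [173 180 186 169 119  94  85  78 123 163 167 180 183 183]
 [168 174 154 110  94  97  87  75 111 115 113 141 178 184]
 [168 172 136 118 104  96  87  76 112 120 117 115 142 179]
 [171 177 138 109 106  99  90  80  86 115 119 117 125 120]
 [174 174 177 171 142 105  90  79  73 100 118 122 116  86]
 [134 164 176 167 146  98  79  83 137 168 129 108 102  96]
 [120 147 163 164 165 166 172 170 167 169 127 100  83  86]
 [131 121 155 167 169 169 165 166 167 162 141 101  88  86]
 [ 88 160 123 104 132 154 158 154 117  86  87  91  90  77]]
```

Now it is centred to within about 1 mm and the taper is about 5 mm in with no force. Continue down.

>>> {"api": "play_rows", "payload": {
  "series": [
    [0,0.001,0.008,0,0,0],
    [0,0.001,0.016,0,0,0],
    [0,0.001,0.024,0,0,0],
    [0,0.001,0.03,0,0,0],
    [0,0.001,0.03,0,0,0]
  ]
}}

```text
clock: 8.12
ee_pos: [0.5787, -0.16, 0.0856]
orientation: [-0.49, 0.872, 0.001, -0.001]
wrist_force: [-1.9, 1.7, -2.5]
grip_width: 0.132
gripper_force: 40.0
```

```bash
python3 -c "
from h import *
go((.5785,-.160,.055),148.5)
print(np.round(observe()['ft_torque'],3))"
```

```text
t 8.12 pos [ 0.5787 -0.16    0.0856] yaw 148.64 z [-0.002  0.001 -1.   ] F [-1.9   1.74 -2.48] gw 0.132 gf 39.98116850852966
row [0.0003 0.0003 0.0764] [ 0.0028 -0.0001  0.003 ] dist 0.0306
[0.415 0.588 0.009]
```

>>> {"api": "play_rows", "payload": {
  "series": [
    [0,0.0025,0,0,0,0],
    [0,0.0025,0.01,0,0,0],
    [0,0.0025,0.02,0,0,0],
    [0,0.0025,0.03,0,0,0],
    [0,0.0025,0.04,0,0,0],
    [0,0.0025,0.04,0,0,0]
  ]
}}

```text
clock: 8.62
ee_pos: [0.5785, -0.16, 0.0695]
orientation: [-0.49, 0.872, 0.0, -0.0]
wrist_force: [-1.0, 0.8, -3.2]
grip_width: 0.138
gripper_force: 40.0
```

```bash
python3 -c "
from h import *
go((.5785,-.160,.055),148.5)
print(np.round(observe()['ft_torque'],3))"
```

```text
t 8.62 pos [ 0.5785 -0.16    0.0695] yaw 148.63 z [-0.001  0.    -1.   ] F [-1.04  0.82 -3.2 ] gw 0.138 gf 39.96202290058136
row [-0.     -0.0001  0.0362] [ 0.0008 -0.0004  0.0028] dist 0.0145
[ 0.234  0.246 -0.016]
```

>>> {"api": "play_rows", "payload": {
  "series": [
    [0,0.001,0.007,0,0,0],
    [0,0.001,0.014,0,0,0],
    [0,0.001,0.021,0,0,0],
    [0,0.001,0.026,0,0,0],
    [0,0.001,0.029,0,0,0],
    [0,0.001,0.029,0,0,0]
  ]
}}

```text
clock: 9.12
ee_pos: [0.5787, -0.1596, 0.0595]
orientation: [-0.49, 0.872, -0.0, 0.0]
wrist_force: [-0.5, 2.3, 1.2]
grip_width: 0.133
gripper_force: 40.5
```

```bash
python3 -c "
from h import *
go((.5785,-.160,.055),148.5)
print(np.round(observe()['ft_torque'],3))"
```

```text
t 9.12 pos [ 0.5787 -0.1596  0.0595] yaw 148.64 z [ 0.001  0.    -1.   ] F [-0.52  2.35  1.2 ] gw 0.133 gf 40.53048849105835
row [ 0.001  -0.0001  0.0113] [-0.001   0.0007  0.0031] dist 0.0046
[ 0.491  0.249 -0.022]
```

>>> {"api": "play_rows", "payload": {
  "series": [
    [-0.001,0,0.003,0,0,0],
    [-0.001,0,0.006,0,0,0],
    [-0.001,0,0.009,0,0,0],
    [-0.001,0,0.009,0,0,0]
  ]
}}

```text
clock: 9.45
ee_pos: [0.5787, -0.1595, 0.0555]
orientation: [-0.49, 0.872, -0.0, 0.0]
wrist_force: [-1.8, 1.1, 1.9]
grip_width: 0.131
gripper_force: 40.7
```

>>> {"api": "play_rows", "payload": {
  "series": [
    [0,0,0.002,0,0,0],
    [0,0,0.004,0,0,0],
    [0,0,0.004,0,0,0]
  ]
}}

```text
clock: 9.7
ee_pos: [0.5788, -0.1595, 0.0553]
orientation: [-0.49, 0.872, -0.0, 0.0]
wrist_force: [-3.5, 2.6, 6.2]
grip_width: 0.135
gripper_force: 41.4
```

>>> {"api": "play_rows", "payload": {
  "series": [
    [0,0,0.002,0,0,0],
    [0,0,0.005,0,0,0],
    [0,0,0.005,0,0,0]
  ]
}}

```text
clock: 9.95
ee_pos: [0.5788, -0.1595, 0.0553]
orientation: [-0.49, 0.872, -0.001, 0.001]
wrist_force: [-5.3, 2.7, 13.4]
grip_width: 0.136
gripper_force: 42.4
```

>>> {"api": "play_rows", "payload": {
  "series": [
    [0,0,0.002,0,0,0],
    [0,0,0.004,0,0,0],
    [0,0,0.004,0,0,0]
  ]
}}

```text
clock: 10.2
ee_pos: [0.5789, -0.1595, 0.0553]
orientation: [-0.49, 0.872, -0.001, 0.001]
wrist_force: [-8.2, 3.7, 18.3]
grip_width: 0.131
gripper_force: 43.1
```

A hard stop at z=0.0553, unmoved from 6 to 18 N and at the height predicted for home. I'll relax, open and lift.

>>> {"api": "play_rows", "payload": {
  "series": [
    [0,0,-0.006,0,0,0],
    [0,0,-0.006,0,0,0]
  ]
}}

```text
clock: 10.37
ee_pos: [0.5788, -0.1595, 0.0553]
orientation: [-0.49, 0.872, -0.001, 0.001]
wrist_force: [-4.2, 3.3, 11.1]
grip_width: 0.13
gripper_force: 42.0
```

>>> {"api": "play_rows", "payload": {
  "series": [
    [0,0,0,0,0,0],
    [0,0,0,0,0,0],
    [0,0,0,0,0,0],
    [0,0,0,0,0,0]
  ],
  "claw": 0
}}

```text
clock: 10.7
ee_pos: [0.5783, -0.1596, 0.052]
orientation: [-0.49, 0.872, 0.0, -0.0]
wrist_force: [-0.0, 0.4, 0.6]
grip_width: 0.498
gripper_force: 0.0
```

>>> {"api": "play_rows", "payload": {
  "series": [
    [0,0,-0.03,0,0,0],
    [0,0,-0.08,0,0,0],
    [0,0,-0.14,0,0,0],
    [0,0,-0.18,0,0,0],
    [0,0,-0.18,0,0,0]
  ]
}}

```text
clock: 11.12
ee_pos: [0.5815, -0.1607, 0.1307]
orientation: [-0.49, 0.872, -0.004, 0.003]
wrist_force: [0.1, -0.1, 0.8]
grip_width: 0.501
gripper_force: 0.0
```

Run:
```python
from h import *
go((.6128,-.0901,.128),151)
I,D=capture('scene'); np.savez('scene6.npz',I=I,D=D); C=cloud('scene',D)
J,E=capture('top')
m=(I.max(-1)<75)&(C[...,2]>.055)&(C[...,2]<.105)&(np.hypot(C[...,0]-.612,C[...,1]+.088)<.03)
P=C[m];v,u=np.where(m);print(len(P),P.mean(0),u.min(),u.max(),v.min(),v.max())
for z in (.06,.07,.08,.09): 
    Q=P[abs(P[:,2]-z)<.006]; print(z,len(Q),Q.mean(0) if len(Q) else '')
P=C[(np.hypot(C[...,0]-.578,C[...,1]+.156)<.04)&(C[...,2]>.11)&(C[...,2]<.13)];print('tag top',len(P),P.mean(0),P[:,2].max())
a=cv2.resize(I[155:225,187:267,::-1],None,fx=5,fy=5,interpolation=cv2.INTER_CUBIC);b=cv2.resize(J[160:230,310:390,::-1],None,fx=5,fy=5,interpolation=cv2.INTER_CUBIC)
cv2.imwrite('pics/s6.png',np.hstack([a,b]))
```

```text
t 11.12 pos [ 0.5815 -0.1607  0.1307] yaw 148.63 z [ 0.008 -0.004 -1.   ] F [ 0.09 -0.15  0.81] gw 0.501 gf 0.0
row [-0.1914  0.025   0.0067] [-0.0116  0.0015 -0.0527] dist 0.0773
57 [ 0.61265666 -0.0852063   0.08051491] 229 234 205 218
0.06 11 [ 0.61364425 -0.08540476  0.06023576]
0.07 13 [ 0.61335331 -0.08464258  0.06991715]
0.08 9 [ 0.61365038 -0.08427271  0.07917656]
0.09 12 [ 0.61313536 -0.08476334  0.08981805]
tag top 55 [ 0.58120049 -0.15234726  0.11835779] 0.12188299176212553
```

View pics/s6.png

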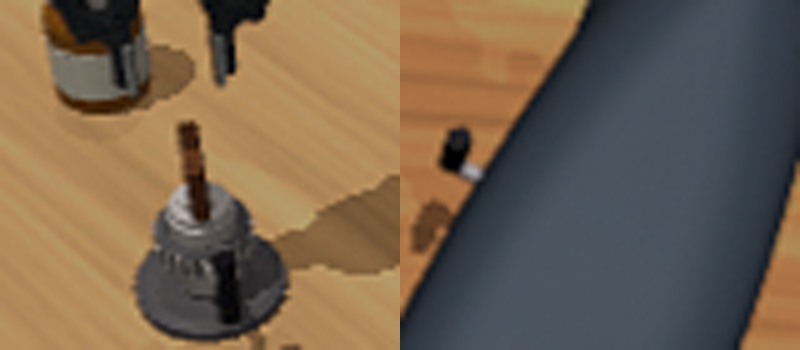

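The tag stands upright in the stand with its top at about 0.119, which matches home. The post is at crop (228,285), and its axis comes out at about (0.611,−0.089), φ≈64.6°. I'll bracket the post loosely with the fingers in line with the tangent.

```bash
python3 -c "
from h import *
go((.6112,-.0892,.131),154.6)"
```

```text
t 11.22 pos [ 0.5794 -0.1598  0.1263] yaw 148.63 z [ 0.003 -0.001 -1.   ] F [-0.52  0.15 -0.21] gw 0.498 gf 0.0
row [-0.1921  0.0241 -0.0118] [-0.0036  0.0003 -0.1327] dist 0.0776
```

>>> {"api": "play_rows", "payload": {
  "series": [
    [-0.19,0.035,0,0,0,-0.13],
    [-0.19,0.035,0,0,0,-0.13],
    [-0.19,0.035,0,0,0,-0.13],
    [-0.19,0.035,0,0,0,-0.13],
    [-0.19,0.035,0,0,0,-0.13],
    [-0.19,0.035,0,0,0,-0.13]
  ],
  "claw": -0.4
}}

```text
clock: 11.72
ee_pos: [0.6053, -0.088, 0.1239]
orientation: [-0.533, 0.846, 0.0, -0.001]
wrist_force: [-0.3, -0.2, 0.4]
grip_width: 0.297
gripper_force: 0.0
```

```bash
python3 -c "
from h import *
go((.6112,-.0892,.033),154.6)"
```

```text
t 11.72 pos [ 0.6053 -0.088   0.1239] yaw 154.43 z [-0.002 -0.    -1.   ] F [-0.3  -0.17  0.41] gw 0.297 gf 0.0
row [-0.0038 -0.0151  0.2272] [ 0.0021 -0.0011 -0.0039] dist 0.0911
```

>>> {"api": "play_rows", "payload": {
  "series": [
    [-0.004,-0.015,0,0,0,0],
    [-0.004,-0.015,0,0,0,0],
    [-0.004,-0.015,0.04,0,0,0],
    [-0.004,-0.015,0.08,0,0,0],
    [-0.004,-0.015,0.11,0,0,0],
    [-0.004,-0.015,0.13,0,0,0],
    [-0.004,-0.015,0.13,0,0,0]
  ]
}}

```text
clock: 12.3
ee_pos: [0.6104, -0.0883, 0.0701]
orientation: [-0.533, 0.846, 0.002, -0.002]
wrist_force: [0.3, -0.0, -0.0]
grip_width: 0.303
gripper_force: 0.0
```

>>> {"api": "play_rows", "payload": {
  "series": [
    [0,0,0.02,0,0,0],
    [0,0,0.04,0,0,0],
    [0,0,0.06,0,0,0],
    [0,0,0.08,0,0,0],
    [0,0,0.095,0,0,0],
    [0,0,0.095,0,0,0]
  ]
}}

```text
clock: 12.8
ee_pos: [0.6108, -0.0879, 0.0327]
orientation: [-0.534, 0.846, 0.001, -0.001]
wrist_force: [0.5, 1.0, -0.6]
grip_width: 0.3
gripper_force: 0.0
```

```bash
cat >> h.py <<'E'
def crank(c=(.579,-.157)):
    s=observe(); M=R.from_quat(s['orientation']).as_matrix(); p=s['ee_pos']; d=p[:2]-np.array(c); phi=np.degrees(np.arctan2(d[1],d[0]))
    F=np.array(s['wrist_force']); yaw=np.arctan2(M[1,1],M[0,1])
    t=np.array([np.cos(yaw),np.sin(yaw)]); r=np.array([np.sin(yaw),-np.cos(yaw)])
    print('t',round(float(s['clock']),2),'pos',p.round(4),'r',(np.hypot(*d)*1e3).round(1),'phi',phi.round(1),'yaw-90',(np.degrees(yaw)-90).round(1),'push',(F[:2]@t).round(2),'rad',(F[:2]@r).round(2),'Fz',F[2].round(2),'Tz',np.round(s['ft_torque'][2],2),'gf',round(float(s['gripper_force']),1),'gw',round(float(s['grip_width']),3))
E
python3 - <<'E'
from h import *
crank(); go((.6112,-.0892,.033),154.6)
I,D=capture('scene');cv2.imwrite('pics/s7.png',cv2.resize(I[155:225,187:267,::-1],None,fx=7,fy=7,interpolation=cv2.INTER_CUBIC))
E
```

```text
t 12.8 pos [ 0.6108 -0.0879  0.0327] r 76.0 phi 65.3 yaw-90 64.5 push 0.02 rad 1.13 Fz -0.55 Tz 0.0 gf 0.0 gw 0.3
t 12.8 pos [ 0.6108 -0.0879  0.0327] yaw 154.48 z [-0.003  0.001 -1.   ] F [ 0.47  1.03 -0.55] gw 0.3 gf 0.0
row [ 0.0024 -0.0023 -0.0008] [ 0.0043 -0.0009 -0.0026] dist 0.0014
```

View pics/s7.png

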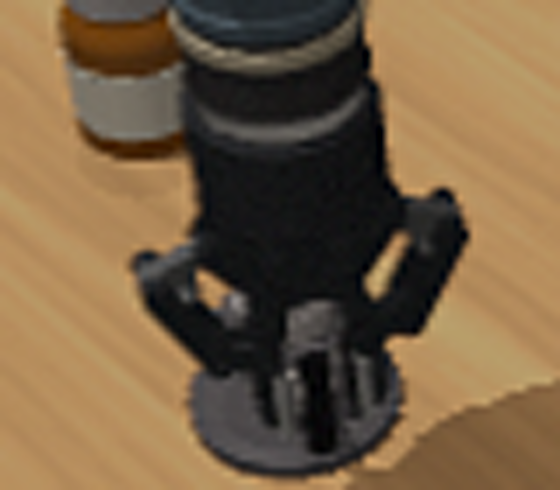

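The post (crop (318,400)) stands between the two fingers at (290,390) and (345,375). I'll start pushing clockwise along the arc.

>>> {"api": "play_rows", "payload": {
  "series": [
    [0,-0.004,0,0,0,0.027],
    [0,-0.008,0,0,0,0.053],
    [0,-0.012,0,0,0,0.08],
    [0.001,-0.016,0,0,0,0.107],
    [0.001,-0.02,0,0,0,0.133],
    [0.0015,-0.024,0,0,0,0.16],
    [0.002,-0.028,0,0,0,0.187],
    [0.003,-0.032,0,0,0,0.213],
    [0.0035,-0.036,0,0,0,0.24],
    [0.004,-0.04,0,0,0,0.267]
  ]
}}

```text
clock: 13.68
ee_pos: [0.6224, -0.0949, 0.0354]
orientation: [-0.441, 0.897, 0.003, -0.002]
wrist_force: [-9.6, 4.2, 7.3]
grip_width: 0.303
gripper_force: 4.9
```

```bash
python3 -c "
from h import *
crank()"
```

```text
t 13.68 pos [ 0.6224 -0.0949  0.0354] r 75.8 phi 55.0 yaw-90 52.4 push 10.22 rad -2.55 Fz 7.25 Tz -0.03 gf 4.9 gw 0.303
```

>>> {"api": "play_rows", "payload": {
  "series": [
    [-0.0005,-0.004,-0.003,0,0,0.01],
    [-0.001,-0.008,-0.006,0,0,0.02],
    [-0.001,-0.012,-0.01,0,0,0.03],
    [-0.001,-0.016,-0.01,0,0,0.04],
    [-0.001,-0.02,-0.01,0,0,0.05],
    [-0.001,-0.024,-0.01,0,0,0.06],
    [-0.001,-0.028,-0.01,0,0,0.07],
    [-0.0005,-0.031,-0.01,0,0,0.08],
    [0,-0.035,-0.01,0,0,0.09],
    [0,-0.039,-0.01,0,0,0.1]
  ]
}}

```text
clock: 14.52
ee_pos: [0.6329, -0.1021, 0.0355]
orientation: [-0.407, 0.914, 0.006, -0.004]
wrist_force: [-7.6, 7.4, -2.2]
grip_width: 0.303
gripper_force: 5.1
```

```bash
cat >> h.py <<'E'
def crank2(c=(.579,-.157)):
    s=observe(); M=R.from_quat(s['orientation']).as_matrix(); off=s['grip_width']*.0425-.007
    q=(s['ee_pos']+off*M[:,1])[:2]-np.array(c); a=np.arctan2(q[1],q[0]); F=np.array(s['wrist_force'])
    y=np.arctan2(M[1,1],M[0,1])-np.pi/2
    print('t',round(float(s['clock']),2),'z',s['ee_pos'][2].round(4),'post r',(np.hypot(*q)*1e3).round(1),'phi',np.degrees(a).round(1),'yaw',np.degrees(y).round(1),'PUSH',(-F[0]*np.sin(a)+F[1]*np.cos(a)).round(2),'rad',(F[0]*np.cos(a)+F[1]*np.sin(a)).round(2),'Fz',F[2].round(2),'gf',round(float(s['gripper_force']),1))
E
python3 -c "
from h import *
crank2()"
```

```text
t 14.52 z 0.0355 post r 76.9 phi 49.9 yaw 48.0 PUSH 10.62 rad 0.78 Fz -2.16 gf 5.1
```

>>> {"api": "play_rows", "payload": {
  "series": [
    [0,-0.004,0,0,0,0.022],
    [0,-0.008,0,0,0,0.044],
    [0,-0.012,0,0,0,0.067],
    [0.0005,-0.016,0,0,0,0.089],
    [0.001,-0.02,0,0,0,0.111],
    [0.001,-0.024,0,0,0,0.133],
    [0.0015,-0.028,0,0,0,0.156],
    [0.002,-0.031,0,0,0,0.178],
    [0.0025,-0.035,0,0,0,0.2],
    [0.003,-0.039,0,0,0,0.222]
  ]
}}

```text
clock: 15.35
ee_pos: [0.6432, -0.114, 0.0355]
orientation: [-0.325, 0.946, 0.005, -0.005]
wrist_force: [-9.5, 5.5, -1.2]
grip_width: 0.297
gripper_force: 4.9
```

```bash
python3 -c "
from h import *
crank2()"
```

```text
t 15.35 z 0.0355 post r 77.0 phi 38.0 yaw 37.9 PUSH 10.17 rad -4.14 Fz -1.24 gf 4.9
```

>>> {"api": "play_rows", "payload": {
  "series": [
    [0.0005,-0.003,0,0,0,0.022],
    [0.001,-0.0065,0,0,0,0.044],
    [0.001,-0.01,0,0,0,0.067],
    [0.0015,-0.013,0,0,0,0.089],
    [0.002,-0.016,0,0,0,0.111],
    [0.0025,-0.0195,0,0,0,0.133],
    [0.003,-0.023,0,0,0,0.156],
    [0.0035,-0.026,0,0,0,0.178],
    [0.004,-0.029,0,0,0,0.2],
    [0.005,-0.0325,0,0,0,0.222]
  ]
}}

```text
clock: 16.18
ee_pos: [0.6492, -0.1253, 0.0355]
orientation: [-0.242, 0.97, 0.005, -0.006]
wrist_force: [-9.3, 5.8, -0.5]
grip_width: 0.299
gripper_force: 5.0
```

```bash
python3 -c "
from h import *
crank2()"
```

```text
t 16.18 z 0.0355 post r 76.9 phi 28.6 yaw 28.0 PUSH 9.49 rad -5.39 Fz -0.51 gf 5.0
```

>>> {"api": "play_rows", "payload": {
  "series": [
    [0.001,-0.003,0,0,0,0.022],
    [0.0015,-0.0065,0,0,0,0.044],
    [0.002,-0.01,0,0,0,0.067],
    [0.003,-0.013,0,0,0,0.089],
    [0.0035,-0.016,0,0,0,0.111],
    [0.004,-0.0195,0,0,0,0.133],
    [0.005,-0.023,0,0,0,0.156],
    [0.0055,-0.026,0,0,0,0.178],
    [0.006,-0.029,0,0,0,0.2],
    [0.007,-0.0325,0,0,0,0.222]
  ]
}}

```text
clock: 17.02
ee_pos: [0.653, -0.1365, 0.0355]
orientation: [-0.157, 0.988, 0.006, -0.006]
wrist_force: [-9.4, 9.2, -0.9]
grip_width: 0.297
gripper_force: 5.8
```

```bash
python3 -c "
from h import *
crank2()"
```

```text
t 17.02 z 0.0355 post r 76.7 phi 19.7 yaw 18.0 PUSH 11.83 rad -5.71 Fz -0.89 gf 5.8
```

>>> {"api": "play_rows", "payload": {
  "series": [
    [0.0005,-0.0025,0,0,0,0.015],
    [0.001,-0.005,0,0,0,0.03],
    [0.0015,-0.008,0,0,0,0.045],
    [0.002,-0.0105,0,0,0,0.06],
    [0.0025,-0.013,0,0,0,0.075],
    [0.003,-0.016,0,0,0,0.09],
    [0.0035,-0.0185,0,0,0,0.105],
    [0.004,-0.021,0,0,0,0.12],
    [0.0045,-0.0235,0,0,0,0.135],
    [0.005,-0.026,0,0,0,0.15]
  ]
}}

```text
clock: 17.85
ee_pos: [0.6548, -0.1451, 0.0355]
orientation: [-0.099, 0.995, 0.007, -0.006]
wrist_force: [-9.1, 11.5, 0.2]
grip_width: 0.301
gripper_force: 6.8
```

```bash
python3 -c "
from h import *
crank2()"
```

```text
t 17.85 z 0.0355 post r 76.7 phi 13.2 yaw 11.3 PUSH 13.27 rad -6.26 Fz 0.19 gf 6.8
```

The push held steady at about 10 N up to φ≈24.5° and is now rising at about 18 N/rad, with a rise so far of about 3.4 N. I'll continue in small steps.

>>> {"api": "play_rows", "payload": {
  "series": [
    [0.0005,-0.0025,0,0,0,0.01],
    [0.001,-0.005,0,0,0,0.02],
    [0.001,-0.0075,0,0,0,0.03],
    [0.0015,-0.01,0,0,0,0.045],
    [0.002,-0.0125,0,0,0,0.055],
    [0.0025,-0.015,0,0,0,0.07],
    [0.003,-0.018,0,0,0,0.08],
    [0.003,-0.021,0,0,0,0.09]
  ]
}}

```text
clock: 18.52
ee_pos: [0.6558, -0.1521, 0.0354]
orientation: [-0.064, 0.998, 0.008, -0.005]
wrist_force: [-7.7, 14.2, -0.6]
grip_width: 0.296
gripper_force: 7.8
```

```bash
python3 -c "
from h import *
crank2()"
```

```text
t 18.52 z 0.0354 post r 76.8 phi 7.8 yaw 7.4 PUSH 15.17 rad -5.73 Fz -0.61 gf 7.8
```

>>> {"api": "play_rows", "payload": {
  "series": [
    [0.0005,-0.0025,0,0,0,0.012],
    [0.001,-0.005,0,0,0,0.025],
    [0.001,-0.0075,0,0,0,0.04],
    [0.0015,-0.01,0,0,0,0.05],
    [0.0015,-0.0125,0,0,0,0.065],
    [0.002,-0.015,0,0,0,0.075],
    [0.002,-0.017,0,0,0,0.085]
  ]
}}

```text
clock: 19.1
ee_pos: [0.6561, -0.1579, 0.0354]
orientation: [-0.031, 0.999, 0.009, -0.005]
wrist_force: [-7.2, 15.7, 0.5]
grip_width: 0.302
gripper_force: 8.4
```

```bash
python3 -c "
from h import *
crank2()"
```

```text
t 19.1 z 0.0354 post r 76.9 phi 3.7 yaw 3.6 PUSH 16.12 rad -6.14 Fz 0.46 gf 8.4
```

The rise is now about 6.5 N by both force and angle (0.36 rad × 18), which is inside the 6–8 N window. I'll stop, back off and lift away.

>>> {"api": "play_rows", "payload": {
  "series": [
    [0,0.006,0,0,0,0],
    [0,0.012,0,0,0,0],
    [0,0.018,0,0,0,0],
    [0,0.022,0,0,0,0],
    [0,0.022,0,0,0,0]
  ]
}}

```text
clock: 19.52
ee_pos: [0.6607, -0.1582, 0.0388]
orientation: [-0.029, 1.0, 0.0, 0.0]
wrist_force: [-0.8, 3.0, -2.3]
grip_width: 0.3
gripper_force: 1.4
```

```bash
python3 -c "
from h import *
crank2();crank()"
```

```text
t 19.52 z 0.0388 post r 81.5 phi 3.2 yaw 3.4 PUSH 3.08 rad -0.62 Fz -2.31 gf 1.4
t 19.52 pos [ 0.6607 -0.1582  0.0388] r 81.7 phi -0.8 yaw-90 3.4 push 3.08 rad -0.61 Fz -2.31 Tz -0.04 gf 1.4 gw 0.3
```

>>> {"api": "play_rows", "payload": {
  "series": [
    [0,0.006,0,0,0,0],
    [0,0.012,0,0,0,0],
    [0,0.014,0,0,0,0],
    [0,0.014,0,0,0,0]
  ]
}}

```text
clock: 19.85
ee_pos: [0.6607, -0.1537, 0.0396]
orientation: [-0.029, 1.0, -0.0, 0.001]
wrist_force: [-0.2, -0.6, 0.9]
grip_width: 0.302
gripper_force: 0.0
```

>>> {"api": "play_rows", "payload": {
  "series": [
    [0,0,-0.03,0,0,0],
    [0,0,-0.08,0,0,0],
    [0,0,-0.14,0,0,0],
    [0,0,-0.2,0,0,0],
    [0,0,-0.25,0,0,0],
    [0,0,-0.3,0,0,0],
    [0,0,-0.3,0,0,0],
    [0,0,-0.3,0,0,0]
  ]
}}

```text
clock: 20.52
ee_pos: [0.6617, -0.154, 0.1621]
orientation: [-0.029, 1.0, -0.001, 0.003]
wrist_force: [-0.8, 0.5, -1.0]
grip_width: 0.302
gripper_force: 0.0
```

Run:
```python
from h import *
crank()
I,D=capture('scene'); C=cloud('scene',D)
P=C[(np.hypot(C[...,0]-.578,C[...,1]+.156)<.04)&(C[...,2]>.11)&(C[...,2]<.128)];print('tag top',len(P),P.mean(0),P[:,2].max())
a=cv2.resize(I[150:320,180:360,::-1],None,fx=3.5,fy=3.5,interpolation=cv2.INTER_CUBIC);cv2.imwrite('pics/s9.png',a)
```

```text
t 20.52 pos [ 0.6617 -0.154   0.1621] r 82.7 phi 2.1 yaw-90 3.4 push 0.5 rad -0.81 Fz -0.99 Tz 0.05 gf 0.0 gw 0.302
tag top 55 [ 0.58041354 -0.1529086   0.11850693] 0.12321665252408696
```

View pics/s9.png

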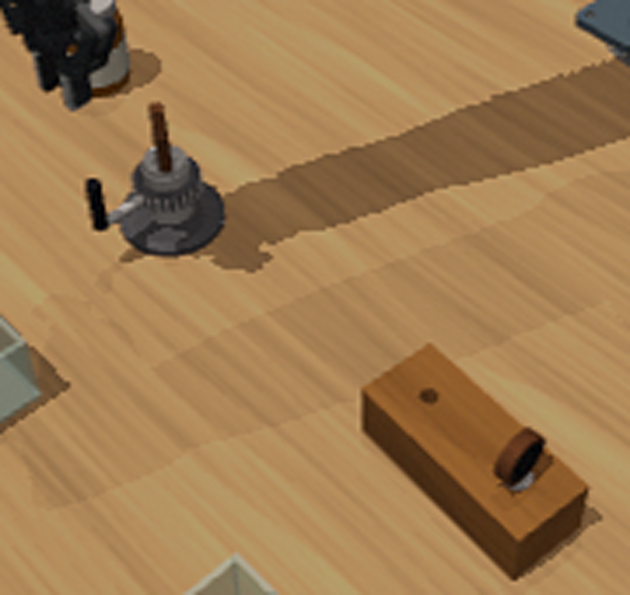

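The rectangular tag stands upright in the stand at (160,140), its crank turned to (97,205). The round tag is still in the rack at (520,460) and the gripper is clear. I'll hand in.

```bash
python3 -c "
from rig import finish_job
print(finish_job())"
```

```text
the job is handed in; nothing more can be done
None
```

The job is handed in: the rectangular tag is home in the stand, the nut was tightened to about 6.5 N above the free push, the round tag is still in its hole, and the arm is clear; the result of the judging was not shown.

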